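# Weigh the glass cube on the two-pan balance

## Task

A glass cube weighing 250 g sits in one pan of the balance. Load the empty pan with the 200 g and the 50 g weight, both standing upright in it, so that the beam comes to rest level. Three knobbed steel weights stand on the desk; the biggest is 500 g, the middle one 200 g and the smallest 50 g, and the biggest is not needed.

Things in the scene. Friction and masses are not known exactly. Their poses are not given: they have to be found in the camera images.
- weight_200: Middle of three like-shaped upright steel weights: cylinder 30 mm across, 33 high, then a neck 12 wide, 5 high, then a knob 20 wide, 7 high (45 high in all). Origin at the centre of its underside, z up. It stands loose on the desk, 80 mm or more from the other weights, centre to centre; the three may stand in any order. The 500 g one (not needed) is 41 mm across, 61 high.
- weight_50: Smallest of the three steel weights: cylinder 20 mm across, 22 high, then a neck 9 wide, 3 high, then a knob 14 wide, 5 high (30 high in all). Origin at the centre of its underside, z up. It stands loose on the desk.
- pan (a point): Centre of the floor of the empty pan, a round steel dish 110 mm across, flat floor 98 mm, lip 3 mm above the floor. z up, y along the beam to the glass cube's pan (230 mm off), x square to it. The pan stays level. Floor 115 mm above the desk while too light (also with 200 g alone in it), 103 mm when balanced. A pillar and pointer, up to 155 mm high, stand 115 mm from here.
- beam (a joint): Beam tilt in rad: 0 level, negative: glass cube's side down, positive: other side down; stops at -0.10 and 0.10, starts at -0.10. About 20 g of difference drives it to a stop. Where in the pan the weights stand does not matter; with both in, it settles within 2 s. The beam is a steel bar on a pillar on a pale wooden base 100 by 200 mm.
There are look-alikes about, which are no part of the job. What is shaped like the weight_200 but turquoise is not meant. What is shaped like the weight_50 but red is not meant.

How it is judged:
By the outcome, as a careful person would: the job done as asked, in the order asked, and still so for the second after the job is handed in, with the robot touching nothing.
It also fails if it takes over 54 s, if anything falls off the work surface, if the arm or the gripper's body presses on something with over 40 N, if the wrist force passes 120 N, or if a joint passes its speed limit or range.

## Robot

A 7-joint arm with a two-finger parallel gripper is mounted at the origin on the work surface. World frame = base frame: x ahead of the robot, y to its left, z up, the work surface at z = 0. Lengths are in mm, angles in rad, forces in N, time in s.
With the tool pointing down it reaches from about 425 to 950 mm from the base axis. Payload 4.7 kg.
Tool frame: the origin (TCP) lies at the very end of the fingers, on their centre line; the grasp point (between the pads) lies 19 mm behind it; z points along the fingers, x is the direction in which the jaws open and shut, and the axes are right-handed (so a half turn about z gives the same grasp; the last joint's range is limited). The gripper opens to 87 mm and grips with 3 to 60 N. Pads are 19 mm wide; open, the fingers measure 117 mm over their backs; the gripper's body (75 mm by 190 mm) begins 51 mm behind the grasp point.
Start: joints at [-1.3, 0.469, -0.049, 1.532, 0.024, 1.141, -0.082], TCP at [199.306, 644.924, 222.573] pointing down, gripper open.
Joint ranges: [-2.59, 2.59], [-0.33, 1.99], [-1.39, 1.29], [0.1, 2.45], [-1.04, 4.18], [0.21, 1.99], [-2.66, 2.66]. Speed limits (rad/s): [2.57, 2.57, 3.14, 3.14, 3.14, 3.14, 3.14].

## Interface

Orientations are given as a unit quaternion [w, x, y, z].
In Python, from rig import env, vision, workorder gives the robot as it stands.
- The arm moves only by the tool carry_out, never from a script. Its argument "increments" is a list of rows, each a list of 5 numbers: the shift along the world's x, y, z in units of 30 mm (1.0 is 30 mm), then the turn about the world's z in units of 10 degrees (1.0 is 10 degrees), then the closure, from 0 (fully open) to 1 (shut). In form: [[dx, dy, dz, twist, claw], ...]. A call has 1 to 12 rows; each row shifts and turns the commanded pose from where the row before left it; what a row does not reach is not made up. A row lasts 1/8 s, in which the tool goes at most 62.5 mm and 10.7 degrees, less where a joint would pass 70% of its speed; a pose out of reach is approached as far as the arm can. A call is refused whole if a number of a shift passes 1 or a number of a turn 1, either way. A call with a gripper value outside its range is refused whole. The fingers move at their own pace and stop on an object; the grip force is fixed at half the most. Time passes only in rows, so rows that do not move let the fingers close. It gives the time, the measured TCP pose, the force and the opening at its end, in the units of the state.
- env.state(): the state, without advancing time (a new reading comes with each control period).
- vision.camera(name): name is "scene" or "top"; returns the picture (400x640x3 uint8, red, green, blue); there is no depth.
- vision.get_calibration(name): a dict with "fx", "fy", "cx", "cy" (pixels), "k1" (the pictures are not rectified: a ray, as slopes to the right and down, at radius r is drawn at 1 + k1 r^2 times it, then the intrinsics apply), "xyz" and "rotation" of the camera in the world. Camera axes: x right, y up, looking along -z (the intrinsics and any distortion apply to the point x, -y, -z); pixel columns grow to the right and rows downward; lengths in mm; the calibration is good to about 2 mm. A picture is of the moment at which its call begins. get_calibration takes no time and is no camera call.
- workorder.sign_off(): hands the job in, once; it reports no verdict.
The state is a dict: "time_s": time; "joints": joint angles; "joint_vel": joint speeds; "joint_torque": joint torques, N m; "eef_pos": TCP position; "tcp_rot": TCP orientation; "ft_force": force on the tool from outside, world axes, zero at the start; "torque": the same for the moment, N m; "width": opening from 0.0 (shut) to 1.0 (fully open).
Only numpy, scipy, OpenCV 4.12 (cv2) and the standard library are available. Lean on these libraries where they do the work, as an engineer would, in place of code of your own. Each camera call takes 0.05 s, during which the arm holds its last target.

## Working session

There is one attempt and no reset: what is moved stays moved. The work goes in short steps, Python scripts to look and compute and a tool call to move; the robot and the scene stay as the last step left them, time stands still between calls to the robot, and variables do not carry over. Pictures are saved under pics/ and viewed, and the job is handed in when it is done.

Besides the shell and the picture viewer there is one more tool, called after "Emit:" in YAML: its name, and indented under it one key for each argument. carry_out: Moves the arm, as the interface text tells. Its arguments: {"type":"object","properties":{"increments":{"type":"array"}},"required":["increments"]}

```bash
mkdir -p pics
python3 - <<'E'
from rig import env, vision
import cv2
for n in("scene","top"):
    cv2.imwrite(f"pics/{n}0.png",vision.camera(n)[:,:,::-1])
    print(vision.get_calibration(n))
print(env.state())
E
```

```text
{'fx': 426.7564169323724, 'fy': 426.7564169323724, 'cx': 318.38850013453737, 'cy': 197.48093672999397, 'k1': -0.07008799171763011, 'xyz': array([1163.68541843, -423.71905446,  617.90068981]), 'rotation': array([0.7791679 , 0.39409873, 0.20902028, 0.44033407])}
{'fx': 508.82456976265763, 'fy': 508.82456976265763, 'cx': 323.4541663096753, 'cy': 200.09367040737249, 'k1': 0.049344291989498974, 'xyz': array([433.45279675, -60.37020233, 957.24919641]), 'rotation': array([-0.70140462, -0.0579816 ,  0.04212745,  0.70915088])}
{'time_s': 0.1, 'joints': array([-1.29992249,  0.4693788 , -0.04857116,  1.53351718,  0.0241447 ,
        1.14102145, -0.082249  ]), 'joint_vel': array([-0.00087087, -0.00185405, -0.00091343, -0.00361081,  0.00044948,
        0.00184251,  0.0002321 ]), 'joint_torque': array([ 3.27007756e-04, -5.09169531e+01, -8.15445813e-02, -2.36827058e+01,
       -6.15370553e-02,  3.44738457e-02,  6.11100495e-05]), 'eef_pos': array([199.1900456 , 644.39965486, 221.61643365]), 'tcp_rot': array([ 5.59317574e-04,  8.04745414e-01,  5.93619461e-01, -6.65146627e-04]), 'ft_force': array([0.30086   , 0.33637615, 0.28272663]), 'torque': array([-0.007494  , -0.03111027,  0.03570136]), 'width': 1.0032876492119835}
```

View pics/scene0.png

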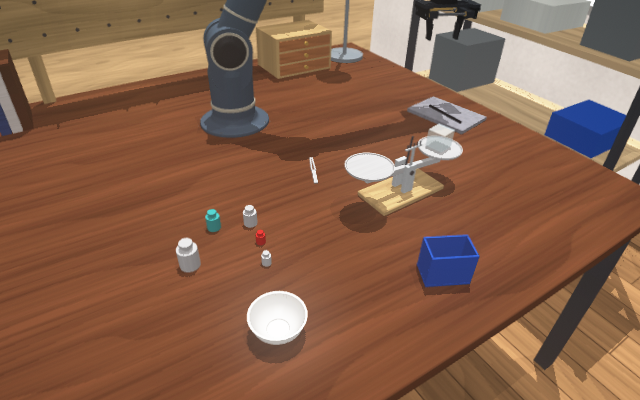

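View pics/top0.png

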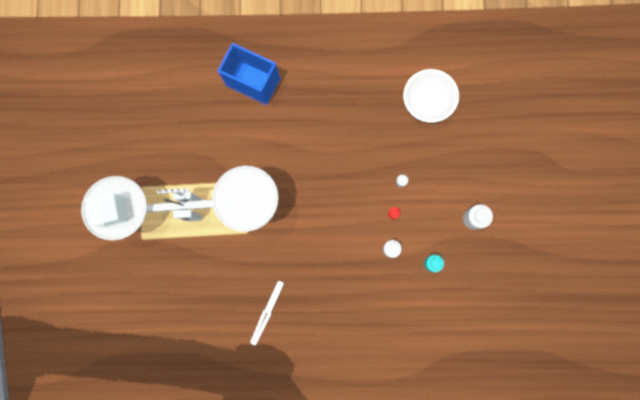

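```bash
cat > h.py <<'E'
import numpy as np, cv2
from rig import env, vision
from scipy.spatial.transform import Rotation as R
def calib(n):
    c=vision.get_calibration(n); q=c['rotation']
    K=np.array([[c['fx'],0,c['cx']],[0,c['fy'],c['cy']],[0,0,1.]])
    return c,K,R.from_quat([q[1],q[2],q[3],q[0]]).as_matrix()
def ray(n,u,v):
    c,K,M=calib(n)
    p=cv2.undistortPoints(np.array([[[u,v]]],float),K,np.array([c['k1'],0,0,0]))[0,0]
    return c['xyz'],M@np.array([p[0],-p[1],-1.])
def onz(n,u,v,z):
    o,d=ray(n,u,v); return (o+d*(z-o[2])/d[2])
def proj(n,P):
    c,K,M=calib(n); q=M.T@(np.array(P,float)-c['xyz']); q=np.array([q[0],-q[1],-q[2]])
    return cv2.projectPoints(q.reshape(1,1,3),np.zeros(3),np.zeros(3),K,np.array([c['k1'],0,0,0]))[0].ravel()
E
python3 - <<'E'
from h import *
t=cv2.imread('pics/top0.png'); s=cv2.imread('pics/scene0.png')
a=cv2.resize(t[150:290,360:520],None,fx=5,fy=5,interpolation=cv2.INTER_CUBIC)[:600,:800]
b=cv2.resize(s[190:290,160:300],None,fx=5,fy=5,interpolation=cv2.INTER_CUBIC)
cv2.imwrite('pics/t1.png',a);cv2.imwrite('pics/s1.png',b)
for n,im in(('top',t),('scene',s)):
    hsv=cv2.cvtColor(im,cv2.COLOR_BGR2HSV)
    m=((hsv[...,1]<60)&(hsv[...,2]>90)).astype('uint8')
    k,l,st,c=cv2.connectedComponentsWithStats(m)
    for i in range(1,k):
        if 30<st[i,4]<6000: print(n,st[i],c[i].round(2), onz(n,*c[i],25).round(1),onz(n,*c[i],115).round(1))
E
```

```text
top [ 403   69   56   54 2384] [430.7   95.54] [ 763.5 -244.6   25. ] [ 731.7 -226.8  115. ]
top [396 174  13  13 125] [401.79 180.21] [ 602.  -185.5   25. ] [ 585.7 -173.5  115. ]
top [463 204  30  26 592] [477.82 216.64] [ 532.6 -321.    25. ] [ 523.  -295.8  115. ]
top [383 239  19  19 273] [391.92 248.42] [ 476.2 -163.7   25. ] [ 472.1 -153.8  115. ]
top [250 281  34  65 551] [266.21 313.28] [362.8  64.6  25. ] [369.6  52.5 115. ]
top [  0 323   9  77 358] [  2.43 371.97] [269.8 524.9  25. ] [285.6 468.4 115. ]
scene [331   0  32  63 582] [345.58  46.62] [-385.3  688.4   25. ] [-150.2  519.6  115. ]
scene [ 370    0   44   67 2285] [391.29  29.  ] [-516.9 1060.2   25. ] [-261.8  835.   115. ]
scene [ 472    0  123   34 2781] [541.82  12.84] [-421.2 2193.1   25. ] [-180.6 1795.8  115. ]
scene [224   3  34  21 121] [238.13  14.77] [-1126.8   489.5    25. ] [-779.2  350.9  115. ]
scene [204  18  17  15  50] [211.84  23.04] [-1036.5   306.3    25. ] [-702.5  195.5  115. ]
scene [207  23  23  19 146] [214.91  30.16] [-904.7  274.    25. ] [-590.8  168.1  115. ]
scene [210  32  39  39 
[... 501 characters left out ...]
[200 110  13  20 106] [205.25 118.68] [-11.2 -89.4  25. ] [ 167.1 -140.2  115. ]
scene [629 116  11  26 156] [635.79 130.99] [ 708.7 1062.9   25. ] [777.7 837.2 115. ]
scene [309 157   9  26 110] [313.05 169.82] [395.6  49.   25. ] [512.2 -22.7 115. ]
scene [616 159  24  21 235] [629.27 169.94] [819.  798.2  25. ] [871.3 612.7 115. ]
scene [243 205  14  23 267] [249.57 216.09] [ 483.3 -165.    25. ] [ 586.6 -204.3  115. ]
scene [176 238  24  34 643] [187.49 254.93] [ 531.6 -319.5   25. ] [ 627.5 -335.3  115. ]
scene [261 250  10  17 135] [265.85 258.14] [ 616.3 -190.9   25. ] [ 699.4 -226.3  115. ]
scene [ 247  291   61   54 2559] [276.81 316.91] [ 750.7 -236.5   25. ] [ 813.3 -264.9  115. ]
```

```bash
ls pics
```

```text
s1.png
scene0.png
t1.png
top0.png
```

View pics/t1.png

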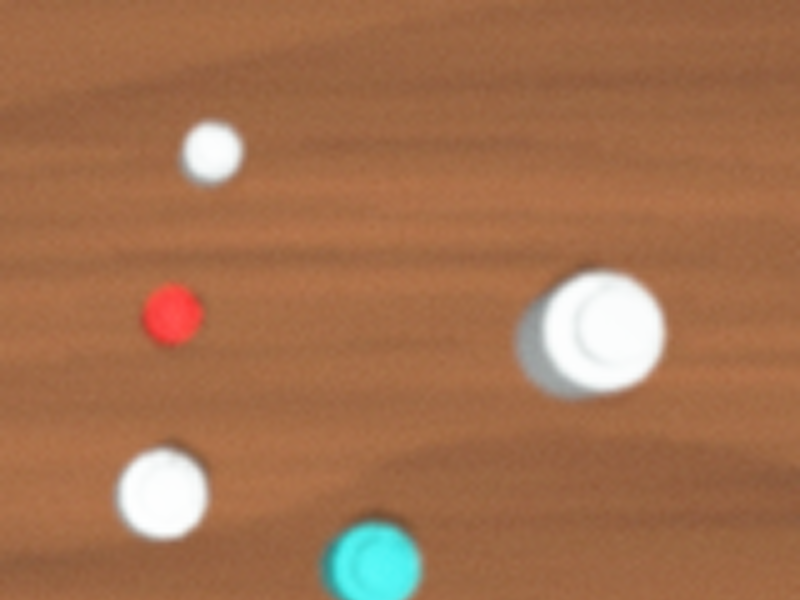

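View pics/s1.png

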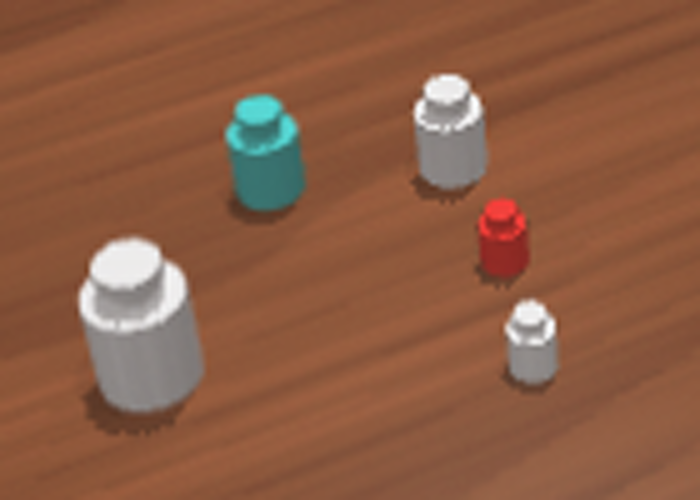

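Run:
```python
from h import *
t=cv2.imread('pics/top0.png'); s=cv2.imread('pics/scene0.png')
cv2.imwrite('pics/pt.png',cv2.resize(t[140:260,70:290],None,fx=3.6,fy=3.6,interpolation=cv2.INTER_CUBIC))
cv2.imwrite('pics/ps.png',cv2.resize(s[115:215,335:475],None,fx=5,fy=5,interpolation=cv2.INTER_CUBIC))
# consistency: midpoint of the two rays
for name,a,b in(('200',(391.92,248.42),(249.57,216.09)),('50',(401.79,180.21),(265.85,258.14)),('500',(477.82,216.64),(187.49,254.93))):
    o1,d1=ray('top',*a);o2,d2=ray('scene',*b)
    A=np.c_[d1,-d2];x=np.linalg.lstsq(A,o2-o1,rcond=None)[0];p=o1+d1*x[0];q=o2+d2*x[1]
    print(name,p.round(1),q.round(1))
```

```text
200 [ 476.5 -164.3   19.8] [ 477.2 -162.7   19.7]
50 [ 604.2 -187.2   12.6] [ 604.8 -186.    12.5]
500 [ 532.4 -320.6   26.3] [ 532.8 -319.7   26.1]
```

View pics/pt.png

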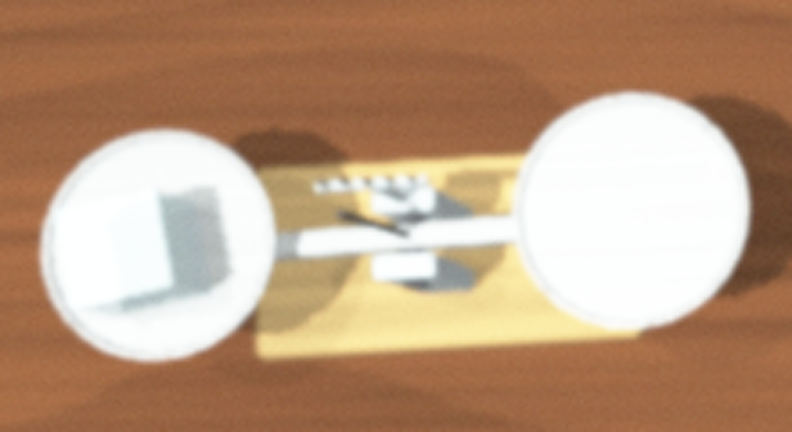

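View pics/ps.png

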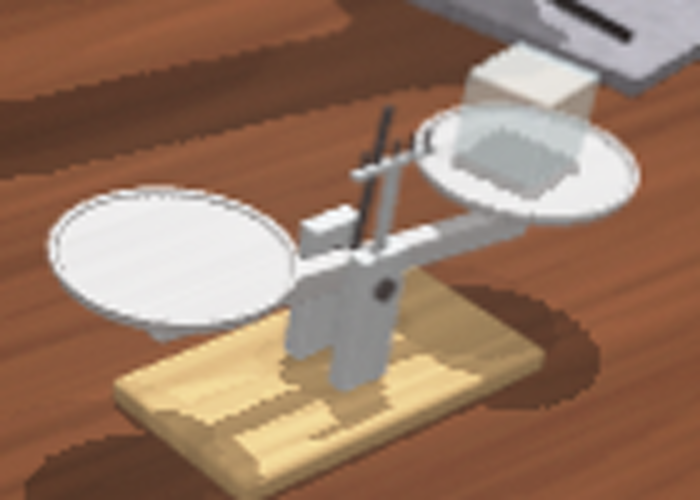

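Run:
```python
from h import *
print(onz('top',392.6,248.6,33),onz('top',402.6,180.4,22))
t=cv2.imread('pics/top0.png');hsv=cv2.cvtColor(t,cv2.COLOR_BGR2HSV)
m=((hsv[...,1]<60)&(hsv[...,2]>150)).astype('uint8')
m=cv2.morphologyEx(m,cv2.MORPH_OPEN,cv2.getStructuringElement(cv2.MORPH_ELLIPSE,(21,21)))
for c in cv2.findContours(m,0,1)[0]:
    (u,v),r=cv2.minEnclosingCircle(c)
    e=cv2.fitEllipse(c); print(e, onz('top',*e[0],118),onz('top',*e[0],95))
s=cv2.imread('pics/scene0.png');
print(onz('scene',369.5,166.5,118))
```

```text
[ 475.54001077 -164.05378246   33.        ] [ 602.11080511 -187.41982801   22.        ]
((478.55230712890625, 216.5753936767578), (23.68256187438965, 27.924922943115234), 66.73981475830078) [ 522.7840056  -296.17619252  118.        ] [ 525.23216738 -302.63856127   95.        ]
((113.68060302734375, 207.6679229736328), (62.56559371948242, 66.58280944824219), 58.029151916503906) [544.97354639 307.45123911 118.        ] [548.02982247 317.5315504   95.        ]
((244.54739379882812, 198.28285217285156), (64.7574462890625, 66.93461608886719), 53.91893005371094) [558.02155812  89.81989028 118.        ] [561.4354208   93.93591701  95.        ]
((430.7217102050781, 95.54003143310547), (53.023902893066406, 55.285152435302734), 97.24472045898438) [ 730.59771963 -226.21120125  118.        ] [ 738.74110929 -230.75614808   95.        ]
[565.58738895  87.84729996 118.        ]
```

The top view shows the steel 200 g at (392,249), the 50 g at (402,180), the 500 g at (478,216), and the empty pan at about (246,198), beyond the red and turquoise look-alikes. That puts the 200 g at about (476,-164) mm, the 50 g at (603,-187), and the pan at about (560,88). I'll go to the 200 g first, with the jaws along y.

Emit:
carry_out:
  increments:
    - [0.8,-1,0,0.2,0]
    - [0.8,-1,0,0.2,0]
    - [0.8,-1,0,0.2,0]
    - [0.8,-1,0,0.2,0]
    - [0.8,-1,0,0.2,0]
    - [0.8,-1,0,0.2,0]
    - [0.8,-1,0,0.2,0.2]
    - [0.8,-1,0,0.2,0.3]
    - [0.8,-1,0,0.1,0.3]
    - [0.8,-1,0,0,0.3]
    - [0.5,-1,0,0,0.3]
    - [0.5,-1,0,0,0.3]

```text
time_s: 1.6
eef_pos: [469.6, 283.7, 222.2]
tcp_rot: [-0.0, 0.708, 0.706, -0.0]
ft_force: [-0.1, -0.4, -0.2]
width: 0.697
```

Emit:
carry_out:
  increments:
    - [0,-1,0,0,0.3]
    - [0,-1,0,0,0.3]
    - [0,-1,0,0,0.3]
    - [0,-1,0,0,0.3]
    - [0,-1,0,0,0.3]
    - [0,-1,0,0,0.3]
    - [0,-1,0,0,0.3]
    - [0,-1,0,0,0.3]
    - [0,-1,0,0,0.3]
    - [0,-1,0,0,0.3]
    - [0,-1,-0.5,0,0.3]
    - [0,-1,-0.5,0,0.3]

```text
time_s: 3.1
eef_pos: [469.1, -76.0, 192.2]
tcp_rot: [-0.0, 0.708, 0.706, 0.0]
ft_force: [0.2, 0.2, 0.8]
width: 0.7
```

Emit:
carry_out:
  increments:
    - [0,-1,-0.5,0,0.3]
    - [0,-1,-0.5,0,0.3]
    - [0,-1,-0.5,0,0.3]
    - [0,0,-0.5,0,0.3]
    - [0,0,0,0,0.3]
    - [0,0,0,0,0.3]
    - [0,0,0,0,0.3]

```text
time_s: 3.98
eef_pos: [469.9, -164.3, 133.2]
tcp_rot: [0.0, 0.708, 0.707, 0.001]
ft_force: [-0.0, -1.5, 0.1]
width: 0.703
```

Run:
```python
from h import *
s=env.state();print(s['time_s'],s['eef_pos'],s['tcp_rot'],s['width'])
q=s['tcp_rot'];print(R.from_quat([q[1],q[2],q[3],q[0]]).as_matrix().round(3))
for n in("scene","top"): cv2.imwrite(f"pics/{n}2.png",vision.camera(n)[:,:,::-1])
```

```text
3.975 [ 469.88853759 -164.28974058  133.17480225] [3.54030788e-04 7.07642554e-01 7.06570330e-01 5.09940758e-04] 0.7029694445167782
[[ 0.002  1.     0.001]
 [ 1.    -0.002  0.   ]
 [ 0.     0.001 -1.   ]]
```

Run:
```python
from h import *
s=cv2.imread('pics/scene2.png')
x=s[60:300,140:340].copy();cv2.imwrite('pics/c2.png',cv2.resize(x,None,fx=2.5,fy=2.5,interpolation=cv2.INTER_CUBIC))
print(proj('scene',[470,-164,133]))
```

```text
[243.34475418 171.56230652]
```

View pics/c2.png

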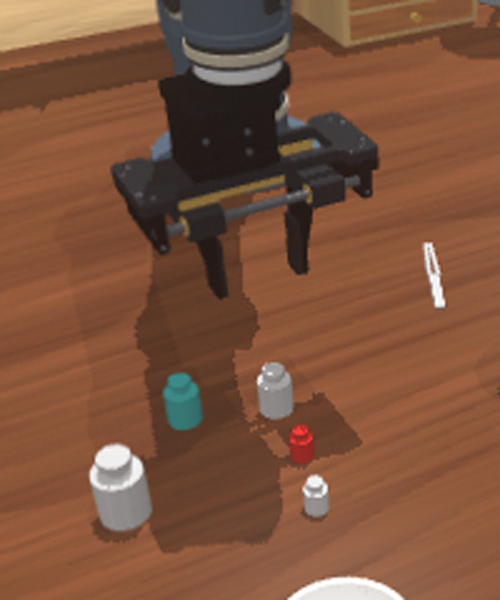

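The picture shows the fingers above the 200 g, with the tip midpoint at (244,174) against a predicted (243,172). They agree, so I'm descending.

Emit:
carry_out:
  increments:
    - [0.2,0,-0.8,0,0.4]
    - [0,0,-0.8,0,0.4]
    - [0,0,-0.8,0,0.4]
    - [0,0,-0.8,0,0.4]
    - [0,0,-0.6,0,0.4]
    - [0,0,-0.4,0,0.4]
    - [0,0,0,0,0.4]
    - [0,0,0,0,0.4]

```text
time_s: 5.08
eef_pos: [475.9, -165.2, 7.2]
tcp_rot: [0.001, 0.708, 0.706, 0.0]
ft_force: [0.1, 0.5, 0.3]
width: 0.602
```

Run:
```python
from h import *
s=vision.camera('scene')[:,:,::-1]
print(env.state()['eef_pos'],env.state()['ft_force'])
cv2.imwrite('pics/c3.png',cv2.resize(s[120:300,140:340],None,fx=3,fy=3,interpolation=cv2.INTER_CUBIC))
```

```text
[ 475.91259823 -165.22209402    7.28163621] [-0.11799474  0.68230188  0.66235515]
```

View pics/c3.png

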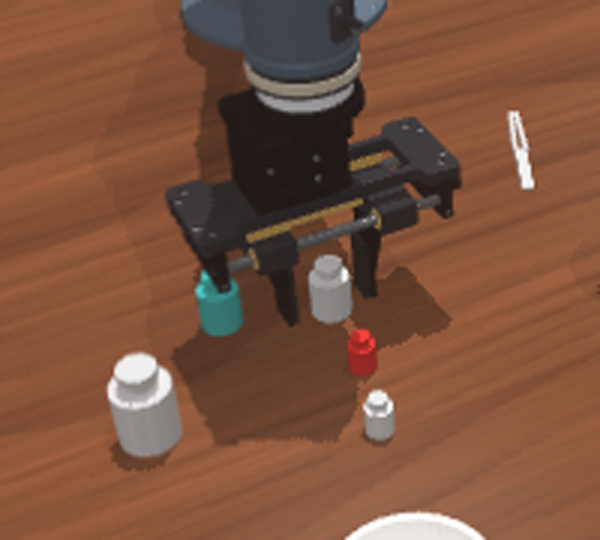

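The 200 g stands between the fingers. I'm lowering 3 mm and closing.

Emit:
carry_out:
  increments:
    - [0,0,-0.1,0,0.4]
    - [0,0,0,0,0.6]
    - [0,0,0,0,1]
    - [0,0,0,0,1]
    - [0,0,0,0,1]
    - [0,0,0,0,1]
    - [0,0,0,0,1]

```text
time_s: 6.0
eef_pos: [475.3, -164.8, 3.6]
tcp_rot: [-0.0, 0.708, 0.706, 0.0]
ft_force: [-0.4, 2.1, 1.8]
width: 0.323
```

Emit:
carry_out:
  increments:
    - [0,0,0.3,0,1]
    - [0,0,0.6,0,1]
    - [0,0,1,0,1]
    - [0,0,1,0,1]
    - [0,0,1,0,1]
    - [0,0,1,0,1]
    - [0,0,0.5,0,1]
    - [0,0,0,0,1]
    - [0,0,0,0,1]

```text
time_s: 7.12
eef_pos: [474.4, -164.8, 164.5]
tcp_rot: [-0.001, 0.708, 0.706, -0.001]
ft_force: [-1.0, -0.9, -1.6]
width: 0.323
```

Run:
```python
from h import *
s=vision.camera('scene')[:,:,::-1]
cv2.imwrite('pics/c4.png',cv2.resize(s[60:260,140:340],None,fx=3,fy=3,interpolation=cv2.INTER_CUBIC))
print(onz('top',245.8,198.3,118),onz('scene',369.8,166.6,118))
# pan by triangulation
o1,d1=ray('top',245.8,198.3);o2,d2=ray('scene',369.8,166.6)
A=np.c_[d1,-d2];x=np.linalg.lstsq(A,o2-o1,rcond=None)[0];print(o1+d1*x[0],o2+d2*x[1])
th=np.linspace(0,2*np.pi,90)
from functools import reduce
for c in [(558,88),(561,88),(565,88)]:
    for n in('top','scene'):
        P=np.array([proj(n,[c[0]+55*np.cos(a),c[1]+55*np.sin(a),118]) for a in th]);print(c,n,P.min(0),P.max(0))
```

```text
[557.96601915  87.72283152 118.        ] [566.23119399  88.17380799 118.        ]
[558.74770663  88.65255181 112.73123759] [561.17729205  92.50394112 113.7713094 ]
(558, 88) top [212.77197466 166.01131995] [278.4991801  231.13963813]
(558, 88) scene [342.22437819 151.80056613] [392.77846338 179.16818937]
(561, 88) top [212.81039085 164.26710242] [278.50471282 229.33083803]
(561, 88) scene [342.99932046 152.39273686] [393.66772074 179.88216371]
(565, 88) top [212.86134765 161.94396361] [278.51199751 226.92210102]
(565, 88) scene [344.03780615 153.18617842] [394.85926946 180.83919074]
```

View pics/c4.png

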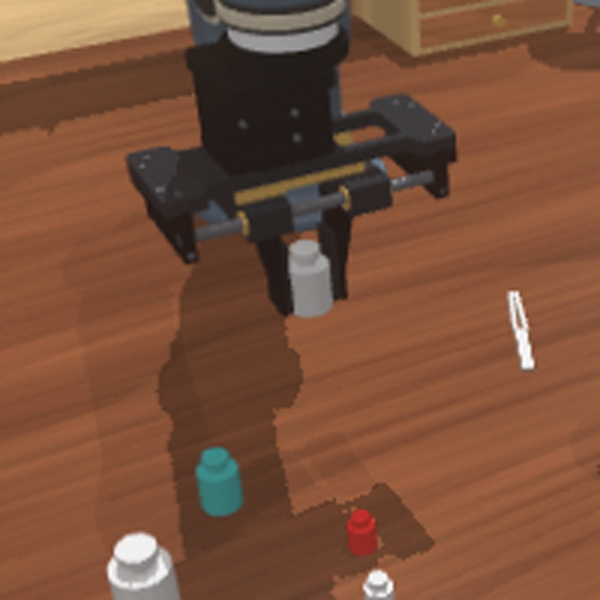

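The 200 g is held upright at crop (310,280). Pan rim extents fit a centre of x 558 (top view) and 563 (scene view), so I'll use (560,88). The 200 g goes to x≈541 and the 50 g to x≈581.

Emit:
carry_out:
  increments:
    - [0.1,0.5,0,0,1]
    - [0.3,1,0,0,1]
    - [0.3,1,0,0,1]
    - [0.3,1,0,0,1]
    - [0.3,1,0,0,1]
    - [0.3,1,0,0,1]
    - [0.3,1,0,0,1]
    - [0.2,1,0,0,1]
    - [0.1,0.7,0,0,1]
    - [0,0.2,0,0,1]
    - [0,0,0,0,1]
    - [0,0,0,0,1]

```text
time_s: 8.68
eef_pos: [541.1, 85.7, 165.4]
tcp_rot: [0.0, 0.709, 0.705, -0.0]
ft_force: [-0.3, -0.0, -1.7]
width: 0.322
```

Emit:
carry_out:
  increments:
    - [0,0,-0.4,0,1]
    - [0,0,-0.4,0,1]
    - [0,0,-0.3,0,1]
    - [0,0,0,0,1]
    - [0,0,0,0,1]

```text
time_s: 9.3
eef_pos: [541.5, 86.9, 132.6]
tcp_rot: [0.0, 0.708, 0.706, 0.0]
ft_force: [-0.4, 0.2, -2.2]
width: 0.328
```

Run:
```python
from h import *
s=env.state();print(s['time_s'],s['eef_pos'],s['ft_force'])
s=vision.camera('scene')[:,:,::-1];t=vision.camera('top')[:,:,::-1]
cv2.imwrite('pics/c5.png',np.hstack([cv2.resize(s[70:220,310:480],None,fx=2.3,fy=2.3,interpolation=cv2.INTER_CUBIC)[:340],cv2.resize(t[120:268,100:280],None,fx=2.3,fy=2.3,interpolation=cv2.INTER_CUBIC)[:340]]))
```

```text
9.3 [541.53174925  86.92693525 132.64964303] [-0.41933211  0.22178534 -2.22118248]
```

View pics/c5.png

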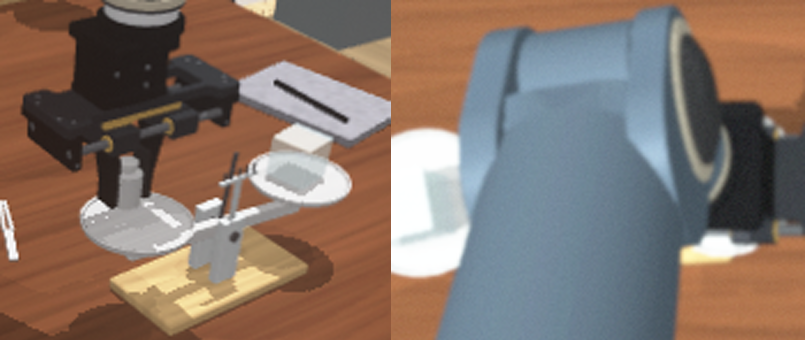

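The weight hangs over the rear part of the pan, clear of the pillar. I'm lowering it to contact.

Emit:
carry_out:
  increments:
    - [0,0,-0.2,0,1]
    - [0,0,-0.2,0,1]
    - [0,0,-0.05,0,1]
    - [0,0,0,0,1]
    - [0,0,0,0,1]

```text
time_s: 10.02
eef_pos: [541.5, 86.9, 119.2]
tcp_rot: [0.0, 0.708, 0.706, 0.0]
ft_force: [-0.0, -0.1, -1.8]
width: 0.327
```

Emit:
carry_out:
  increments:
    - [0,0,-0.03,0,1]
    - [0,0,0,0,1]
    - [0,0,0,0,1]

```text
time_s: 10.4
eef_pos: [541.3, 86.9, 118.2]
tcp_rot: [-0.0, 0.708, 0.706, 0.0]
ft_force: [-0.1, 0.5, -1.6]
width: 0.325
```

Emit:
carry_out:
  increments:
    - [0,0,-0.04,0,1]
    - [0,0,0,0,1]
    - [0,0,0,0,1]

```text
time_s: 10.78
eef_pos: [541.4, 86.8, 117.2]
tcp_rot: [0.0, 0.708, 0.706, 0.0]
ft_force: [-1.1, 0.9, -0.2]
width: 0.327
```

The vertical force went from -1.8 to -0.2 N, which means contact. I'm opening a little, then retreating.

Emit:
carry_out:
  increments:
    - [0,0,0,0,0.63]
    - [0,0,0,0,0.6]
    - [0,0,0,0,0.55]
    - [0,0,0,0,0.52]
    - [0,0,0,0,0.52]
    - [0,0,0,0,0.52]

```text
time_s: 11.52
eef_pos: [541.3, 86.9, 117.0]
tcp_rot: [-0.0, 0.708, 0.706, -0.0]
ft_force: [-0.3, -0.5, -0.3]
width: 0.479
```

Run:
```python
from h import *
s=vision.camera('scene')[:,:,::-1]
cv2.imwrite('pics/c6.png',cv2.resize(s[90:220,320:480],None,fx=4,fy=4,interpolation=cv2.INTER_CUBIC))
```

```text
(no output)
```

View pics/c6.png

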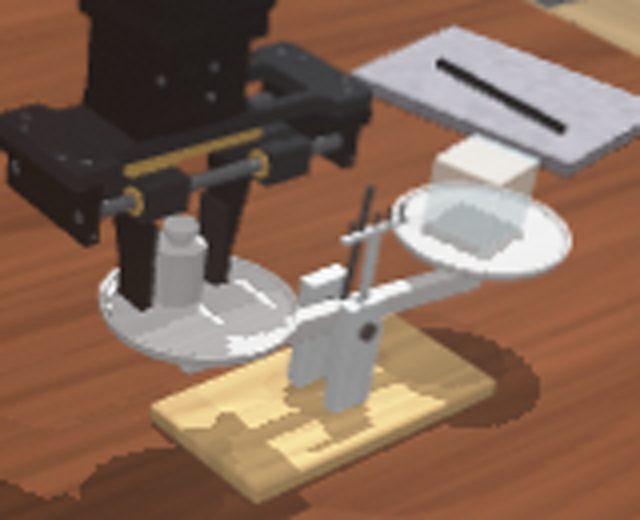

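The 200 g stands free and upright in the pan. I'm retreating and going to the 50 g.

Emit:
carry_out:
  increments:
    - [0,0,0.3,0,0.52]
    - [0,0,0.6,0,0.52]
    - [0,0,0.8,0,0.52]
    - [0,0,0.8,0,0.52]
    - [0,-0.5,0,0,0.52]
    - [0.2,-1,0,0,0.52]
    - [0.3,-1,0,0,0.52]
    - [0.3,-1,0,0,0.52]
    - [0.3,-1,0,0,0.52]
    - [0.3,-1,0,0,0.52]
    - [0.3,-1,0,0,0.52]
    - [0.3,-1,0,0,0.52]

```text
time_s: 13.08
eef_pos: [600.6, -140.1, 191.1]
tcp_rot: [-0.001, 0.709, 0.706, -0.001]
ft_force: [0.3, 0.5, -0.8]
width: 0.483
```

Emit:
carry_out:
  increments:
    - [0.1,-1,-0.8,0,0.52]
    - [0,-0.6,-0.8,0,0.52]
    - [0,0,-0.8,0,0.52]
    - [0,0,-0.8,0,0.52]
    - [0,0,-0.5,0,0.52]
    - [0,0,0,0,0.52]
    - [0,0,0,0,0.52]
    - [0,0,0,0,0.52]

```text
time_s: 14.08
eef_pos: [605.0, -186.3, 82.0]
tcp_rot: [0.001, 0.708, 0.706, 0.001]
ft_force: [0.2, 0.3, -0.4]
width: 0.482
```

Run:
```python
from h import *
s=vision.camera('scene')[:,:,::-1]
cv2.imwrite('pics/c7.png',cv2.resize(s[130:300,180:480],None,fx=2.6,fy=2.6,interpolation=cv2.INTER_CUBIC))
```

```text
(no output)
```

View pics/c7.png

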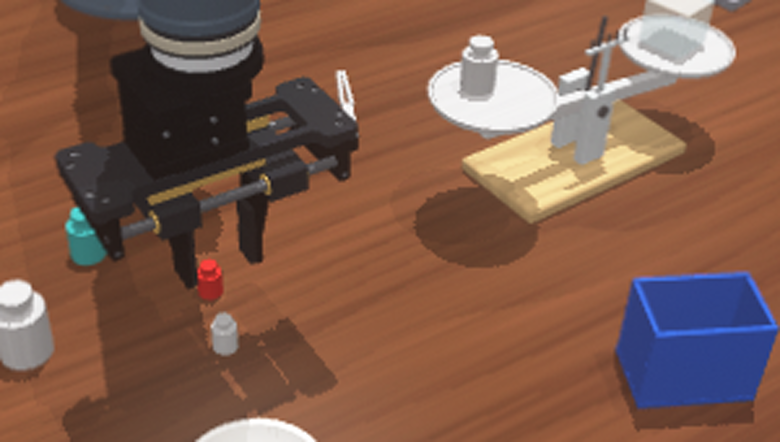

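The 200 g stands at the left of the pan and the 50 g is at crop (224,333), below the jaws. I'm descending onto the 50 g.

Emit:
carry_out:
  increments:
    - [-0.05,0,-0.8,0,0.52]
    - [0,0,-0.8,0,0.52]
    - [0,0,-0.5,0,0.52]
    - [0,0,-0.3,0,0.52]
    - [0,0,-0.1,0,0.52]
    - [0,0,0,0,0.52]
    - [0,0,0,0,0.52]

```text
time_s: 15.0
eef_pos: [603.3, -186.2, 6.6]
tcp_rot: [0.001, 0.708, 0.706, 0.0]
ft_force: [-0.4, -0.0, 0.2]
width: 0.48
```

Run:
```python
from h import *
s=vision.camera('scene')[:,:,::-1]
cv2.imwrite('pics/c8.png',cv2.resize(s[170:300,200:340],None,fx=4,fy=4,interpolation=cv2.INTER_CUBIC))
```

```text
(no output)
```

View pics/c8.png

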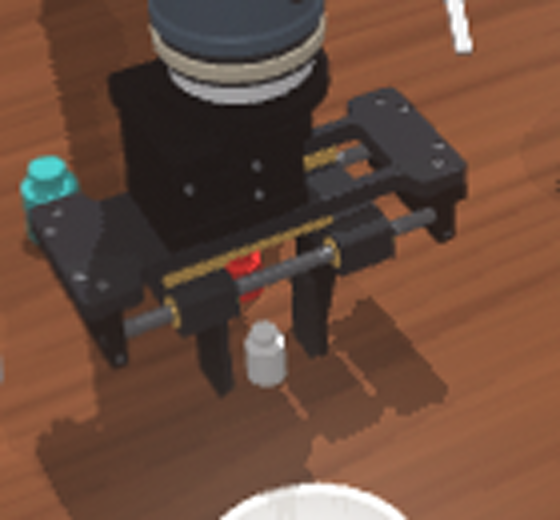

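The 50 g is centred between the fingers. I'm lowering, gripping and lifting.

Emit:
carry_out:
  increments:
    - [0,0,-0.15,0,0.52]
    - [0,0,0,0,0.6]
    - [0,0,0,0,0.7]
    - [0,0,0,0,1]
    - [0,0,0,0,1]
    - [0,0,0,0,1]
    - [0,0,0,0,1]

```text
time_s: 15.92
eef_pos: [602.9, -186.1, 1.5]
tcp_rot: [0.0, 0.708, 0.706, 0.0]
ft_force: [-0.4, 0.4, 0.1]
width: 0.207
```

Emit:
carry_out:
  increments:
    - [0,0,0.3,0,1]
    - [0,0,0.6,0,1]
    - [0,0,1,0,1]
    - [0,0,1,0,1]
    - [0,0,1,0,1]
    - [0,0,1,0,1]
    - [0,0,1,0,1]
    - [0,0,0.4,0,1]
    - [0,0,0,0,1]
    - [0,0,0,0,1]

```text
time_s: 17.18
eef_pos: [602.0, -185.7, 189.3]
tcp_rot: [-0.001, 0.708, 0.706, -0.001]
ft_force: [-0.5, -0.3, -0.5]
width: 0.206
```

Run:
```python
from h import *
s=vision.camera('scene')[:,:,::-1]
cv2.imwrite('pics/c9.png',cv2.resize(s[70:270,180:380],None,fx=3,fy=3,interpolation=cv2.INTER_CUBIC))
```

```text
(no output)
```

View pics/c9.png

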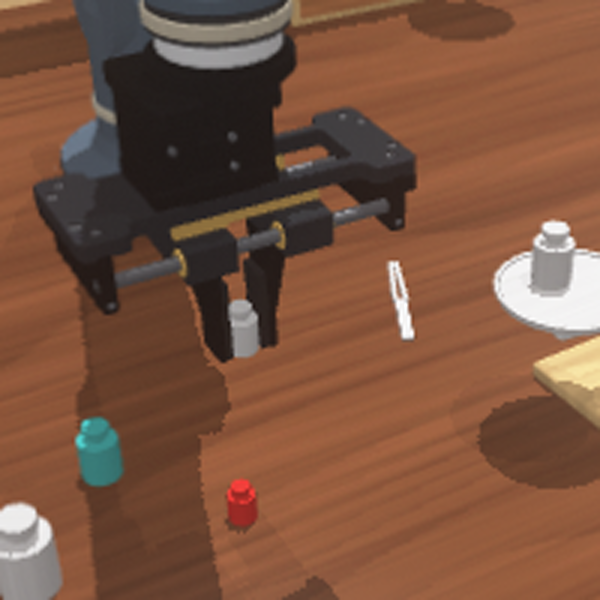

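The 50 g is held upright at crop (243,328). I'm carrying it over the free half of the pan.

Emit:
carry_out:
  increments:
    - [0,0.5,0,0,1]
    - [-0.1,1,0,0,1]
    - [-0.1,1,0,0,1]
    - [-0.1,1,0,0,1]
    - [-0.1,1,0,0,1]
    - [-0.1,1,0,0,1]
    - [-0.1,1,0,0,1]
    - [-0.1,1,0,0,1]
    - [0,0.9,0,0,1]
    - [0,0.5,0,0,1]
    - [0,0.2,0,0,1]
    - [0,0,0,0,1]

```text
time_s: 18.73
eef_pos: [581.8, 86.5, 190.3]
tcp_rot: [0.0, 0.708, 0.706, -0.0]
ft_force: [-0.3, -1.1, -1.0]
width: 0.209
```

Emit:
carry_out:
  increments:
    - [0,0,-0.6,0,1]
    - [0,0,-0.6,0,1]
    - [0,0,-0.5,0,1]
    - [0,0,-0.3,0,1]
    - [0,0,0,0,1]
    - [0,0,0,0,1]

```text
time_s: 19.48
eef_pos: [582.3, 87.0, 130.9]
tcp_rot: [0.0, 0.708, 0.706, 0.0]
ft_force: [-0.0, 0.2, -0.6]
width: 0.207
```

Run:
```python
from h import *
s=vision.camera('scene')[:,:,::-1]
cv2.imwrite('pics/c10.png',cv2.resize(s[90:220,320:480],None,fx=4,fy=4,interpolation=cv2.INTER_CUBIC))
```

```text
(no output)
```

View pics/c10.png

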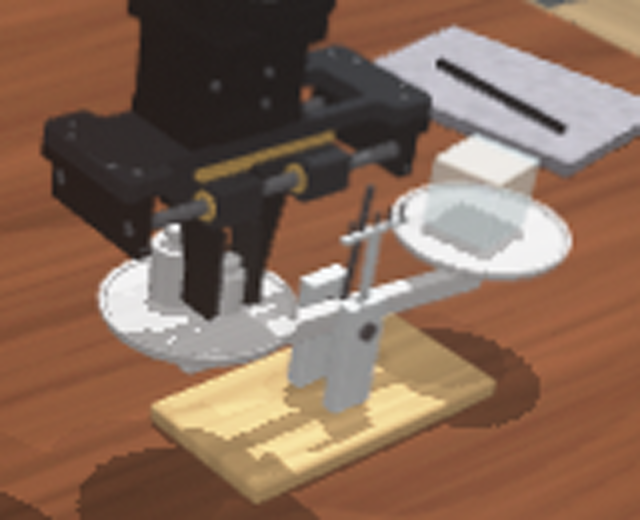

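The 50 g is partly hidden by the near finger, at crop (230,270), beside the 200 g. I'm lowering it and gently pushing the pan to its balanced height before release.

Emit:
carry_out:
  increments:
    - [0,0,-0.2,0,1]
    - [0,0,-0.15,0,1]
    - [0,0,-0.1,0,1]
    - [0,0,-0.05,0,1]
    - [0,0,-0.05,0,1]
    - [0,0,0,0,1]

```text
time_s: 20.27
eef_pos: [581.8, 86.9, 113.9]
tcp_rot: [-0.0, 0.708, 0.706, -0.0]
ft_force: [-0.8, 0.4, -0.8]
width: 0.207
```

Emit:
carry_out:
  increments:
    - [0,0,-0.05,0,1]
    - [0,0,-0.05,0,1]
    - [0,0,-0.05,0,1]
    - [0,0,-0.05,0,1]
    - [0,0,-0.05,0,1]
    - [0,0,-0.05,0,1]
    - [0,0,-0.05,0,1]
    - [0,0,0,0,1]
    - [0,0,0,0,1]

```text
time_s: 21.4
eef_pos: [581.7, 87.0, 103.5]
tcp_rot: [-0.0, 0.708, 0.706, -0.0]
ft_force: [0.2, 0.0, 0.2]
width: 0.208
```

Run:
```python
from h import *
s=vision.camera('scene')[:,:,::-1]
cv2.imwrite('pics/c11.png',cv2.resize(s[90:220,320:480],None,fx=4,fy=4,interpolation=cv2.INTER_CUBIC))
```

```text
(no output)
```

View pics/c11.png

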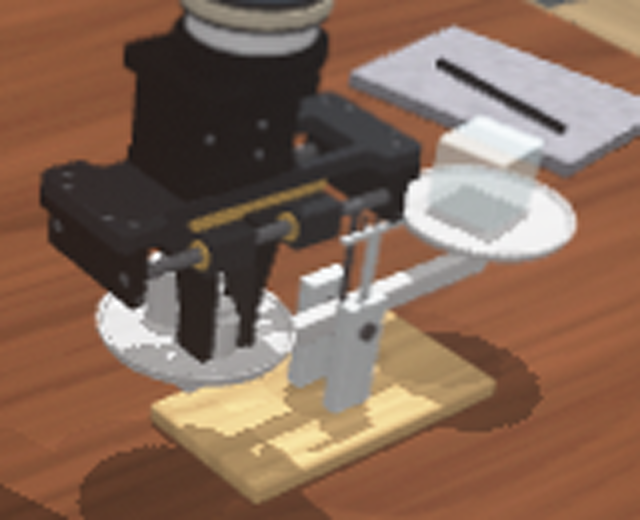

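The pan has gone down and the cube's pan has risen, so the beam is about level. Releasing.

Emit:
carry_out:
  increments:
    - [0,0,0,0,0.77]
    - [0,0,0,0,0.74]
    - [0,0,0,0,0.7]
    - [0,0,0,0,0.66]
    - [0,0,0,0,0.66]
    - [0,0,0,0,0.66]
    - [0,0,0,0,0.66]

```text
time_s: 22.32
eef_pos: [581.8, 86.9, 103.5]
tcp_rot: [-0.0, 0.708, 0.706, -0.0]
ft_force: [0.1, -0.3, 0.7]
width: 0.336
```

Run:
```python
from h import *
s=vision.camera('scene')[:,:,::-1]
cv2.imwrite('pics/c12.png',cv2.resize(s[90:220,320:480],None,fx=4,fy=4,interpolation=cv2.INTER_CUBIC))
```

```text
(no output)
```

View pics/c12.png

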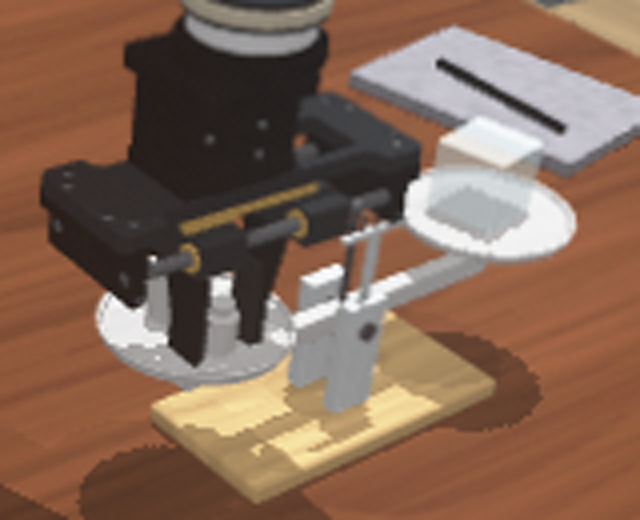

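The 50 g stands upright between the open fingers, at crop (222,320). I'm retreating straight up, then waiting for it to settle.

Emit:
carry_out:
  increments:
    - [0,0,0.1,0,0.66]
    - [0,0,0.2,0,0.66]
    - [0,0,0.4,0,0.66]
    - [0,0,0.8,0,0.66]
    - [0,0,1,0,0.66]
    - [0,0,1,0,0.66]
    - [0,-1,0,0,0.66]
    - [0,-1,0,0,0.66]
    - [0,-1,0,0,0.66]
    - [0,-1,0,0,0.66]
    - [0,-1,0,0,0.66]
    - [0,-1,0,0,0.66]

```text
time_s: 23.88
eef_pos: [581.9, -94.1, 209.5]
tcp_rot: [0.0, 0.708, 0.706, 0.0]
ft_force: [0.1, 0.4, 1.4]
width: 0.339
```

Emit:
carry_out:
  increments:
    - [0,-1,0,0,0.66]
    - [0,0,0,0,0.66]
    - [0,0,0,0,0.66]
    - [0,0,0,0,0.66]
    - [0,0,0,0,0.66]
    - [0,0,0,0,0.66]
    - [0,0,0,0,0.66]
    - [0,0,0,0,0.66]
    - [0,0,0,0,0.66]
    - [0,0,0,0,0.66]
    - [0,0,0,0,0.66]
    - [0,0,0,0,0.66]

```text
time_s: 25.38
eef_pos: [581.8, -123.1, 208.5]
tcp_rot: [-0.0, 0.708, 0.706, 0.0]
ft_force: [1.1, -0.6, -0.0]
width: 0.34
```

Run:
```python
from h import *
s=vision.camera('scene')[:,:,::-1];t=vision.camera('top')[:,:,::-1]
cv2.imwrite('pics/c13.png',cv2.resize(s[100:220,330:480],None,fx=4.5,fy=4.5,interpolation=cv2.INTER_CUBIC))
cv2.imwrite('pics/t13.png',t)
```

```text
(no output)
```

View pics/c13.png

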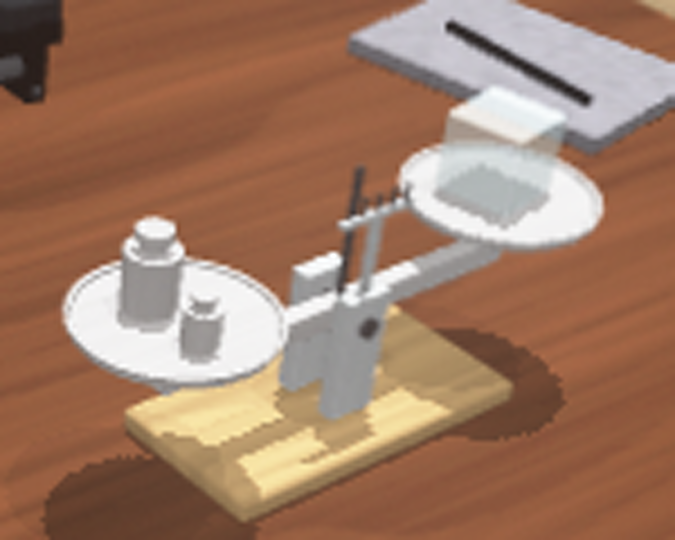

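View pics/t13.png

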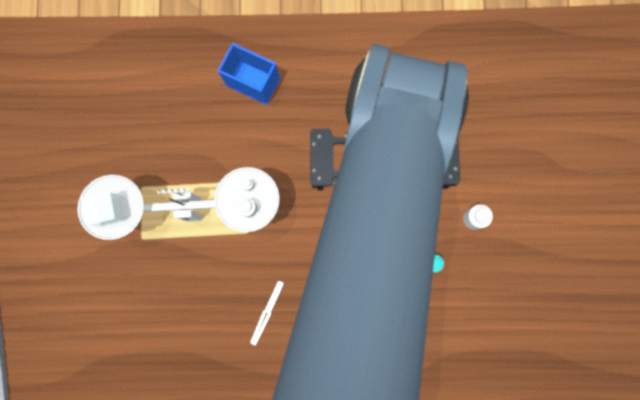

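Both weights stand upright in the pan and the arm is clear. I'm waiting, then checking that the beam is at rest and level.

Emit:
carry_out:
  increments:
    - [0,0,0,0,0.66]
    - [0,0,0,0,0.66]
    - [0,0,0,0,0.66]
    - [0,0,0,0,0.66]
    - [0,0,0,0,0.66]
    - [0,0,0,0,0.66]
    - [0,0,0,0,0.66]
    - [0,0,0,0,0.66]
    - [0,0,0,0,0.66]
    - [0,0,0,0,0.66]
    - [0,0,0,0,0.66]
    - [0,0,0,0,0.66]

```text
time_s: 26.98
eef_pos: [581.8, -123.1, 208.5]
tcp_rot: [-0.0, 0.708, 0.706, 0.0]
ft_force: [1.0, 0.0, 0.2]
width: 0.338
```

Run:
```python
from h import *
s=vision.camera('scene')[:,:,::-1]
cv2.imwrite('pics/scene14.png',s)
c=cv2.resize(s[100:220,330:480],None,fx=4.5,fy=4.5,interpolation=cv2.INTER_CUBIC)
print('diff',cv2.absdiff(c,cv2.imread('pics/c13.png')).max(), env.state()['time_s'])
th=np.linspace(0,2*np.pi,60)
d=np.array([545-558,(316-88)]);
far=np.array([560,88])+d/np.linalg.norm(d)*230
for tilt in(-.1,-.03,0,.03,.1):
    out=[]
    for ctr,z in(((560,88),106-115*tilt),(far,106+115*tilt)):
        P=np.array([proj('scene',[ctr[0]+55*np.cos(a),ctr[1]+55*np.sin(a),z]) for a in th])
        out+=[((P.min(0)-[330,100])*4.5).round(),((P.max(0)-[330,100])*4.5).round()]
    print(tilt,out)
```

```text
diff 18 27.025
-0.1 [array([ 57., 236.]), array([285., 359.]), array([386., 158.]), array([588., 260.])]
-0.03 [array([ 56., 249.]), array([283., 374.]), array([388., 146.]), array([591., 247.])]
0 [array([ 56., 255.]), array([282., 380.]), array([389., 141.]), array([592., 241.])]
0.03 [array([ 56., 261.]), array([281., 386.]), array([390., 135.]), array([594., 235.])]
0.1 [array([ 55., 274.]), array([279., 400.]), array([392., 123.]), array([597., 222.])]
```

```bash
python3 -c "
from rig import workorder
print(workorder.sign_off())"
```

```text
the job is handed in; nothing more can be done
None
```

The steel 200 g and 50 g weights are both standing upright in the empty pan, and the beam is level. I handed the job in at about 27 s on the robot's clock.

- **Placing:** I set the 200 g down first, at about (541, 87) mm. With the 50 g I gently pushed the pan down to its balanced height, then let go at about (582, 87) mm.
- **Level check:** In the last scene picture the two pan rims lie within about 4 pixels (in a 4.5x enlargement) of where they should be for a level beam. A tilt of 0.03 rad would move each rim by about 6 of those pixels, in opposite directions.
- **At rest:** Pictures about 1.5 s apart differed only by small pixel changes (at most 18 of 255), which I took to be noise. The gripper was clear by about 200 mm.
- **Disagreement:** The two cameras put the pan centre about 5 to 8 mm apart in x. I aimed between them, and the 98 mm floor left enough room for that.
- **Not used:** The 500 g weight and the red and turquoise look-alikes were not gripped or moved by intent. In the last top view the arm hid the red one and part of the turquoise one.

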